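Release a brass bar from the two-button bar feeder

TASK

Press both green buttons of the bar feeder all the way down together, one fingertip on each, and keep both held down until the brass bar has rolled down into the tray and come to rest there. Then let both buttons come up again and move clear. Do not touch the bar itself, pick nothing up, and leave the tape measure, glue can and tape roll where they stand.

Things in the scene. Friction and masses are not known exactly. Their poses are not given: they have to be found in the camera images.
- feeder: Grey bar feeder fixed to the bench, 200 mm (x) by 134 mm (y). Origin on the bench surface, z up. Console with flat deck 50 mm high at its own x = 20 to 76 mm, carrying two green buttons side by side along y. From there a 0.2 rad aluminium ramp runs down to -x, between side walls 54 mm high and 122 mm apart, to an open tray with a black floor and a 40 mm high front lip at x = -118 mm.
- bar: Loose brass bar, 22 mm diameter, 120 mm long, 0.18 to 0.35 kg; origin at its centre, length along its y. Starts across the ramp before the console (feeder x -5 mm, centre 53 mm high), held by two green stop pins. Each pin sinks with the button on its side; with both pressed over about 8 mm the bar rolls by itself and within 2 s rests in the tray (centre 31 mm high, feeder x -80 to -106 mm).
- tray (a point): Centre of the tray's floor, 95 mm from the feeder's origin towards its -x, 20 mm above the bench. The tray floor is 40 mm wide in x, 122 mm long in y, 8 mm below the ramp's foot.
- button_left_top (a point): Centre of the flat top of the green button on the feeder's +y side: round cap, 28 mm diameter, at feeder x = 47 mm, y = 30 mm, 68 mm above the bench when up (18 mm above the deck). Moves straight down with the button. The two button centres are 60 mm apart, with 32 mm free between the caps.
- button_right_top (a point): The same for the green button on the feeder's -y side, at feeder x = +47 mm, y = -30 mm.
- button_left (a joint): How far the left button is pressed, in m: 0 up, 0.010 fully down (stop). Spring return: 1.5 N to start moving it, 5 N fully down, each button.
- button_right (a joint): The same for the right button.
- tape_measure: Bystander: yellow and black tape measure, 62 by 34 mm, 56 mm high; origin at the centre of its underside.
- glue_can: Bystander: upright can with a red label, 54 mm diameter, 95 mm high; origin at the centre of its underside.
- tape_roll: Bystander: brown roll of tape lying flat, 92 mm diameter, 45 mm high; origin at the centre of its underside. The three bystanders stand beside and behind the feeder, at least 45 mm from it, in any order.
There are look-alikes about, which are no part of the job. Several things look just like the feeder: the one meant starts farthest to the robot's right.

How it is judged (in metres and radians):
On the way, in this order (a step that is already met when the one before it is completed fails the run):
1. both buttons are down together, pressed by the fingers, with the bar still at the gate (value of joint each of button_left, button_right above 0.006 m and contact force between the fingers and feeder above 3 N and x of bar in the frame of feeder above -0.05 m).
2. the bar lies at rest in the tray while both buttons are still held down (value of joint each of button_left, button_right above 0.006 m and x of bar in the frame of feeder between -0.118 and -0.08 m and z of bar in the frame of feeder below 0.037 m and linear speed of bar below 0.03 m/s and contact force between the fingers and feeder above 3 N), for 0.2 s.
At the end, for the whole second after the job is handed in: The bar lies at rest (under 20 mm/s) on the tray floor (centre at feeder x between -118 and -80 mm, below 37 mm), both buttons are up again (pressed less than 2 mm), and each bystander is within 20 mm of where it stood (x of bar in the frame of feeder between -0.118 and -0.08 m and z of bar in the frame of feeder below 0.037 m and linear speed of bar below 0.02 m/s and value of joint each of button_left, button_right below 0.002 m and distance of each of tape_measure, glue_can, tape_roll from where it was at the start of the episode below 0.02 m); the robot touches nothing.
It fails at once if the robot touches the bar (contact force between bar and the fingers above 0.5 N or contact force between bar and the arm above 0.5 N).
It fails at once if the bar is lifted off the feeder (z of bar in the frame of feeder above 0.075 m).
It fails at once if a bystander is moved, tipped or lifted (distance of any of tape_measure, glue_can, tape_roll from where it was at the start of the episode above 0.025 m or angle between any of tape_measure, glue_can, tape_roll's own z axis and vertical above 0.4 rad).
It also fails if it takes over 32 s, if anything falls off the work surface, if the arm or the gripper's body presses on something with over 40 N, if the wrist force passes 120 N, or if a joint passes its speed limit or range.

ROBOT

A 6-joint arm with a two-finger parallel gripper is mounted at the origin on the work surface. World frame = base frame: x ahead of the robot, y to its left, z up, the work surface at z = 0. Lengths are in mm, angles in degrees, forces in N, time in s.
With the tool pointing down it reaches from about 350 to 875 mm from the base axis. Payload 4.2 kg.
Tool frame: the origin (TCP) lies at the centre of the arm's flange, where the gripper is bolted on; the fingertips stand 182 mm ahead of it and the grasp point (between the pads) lies 164 mm ahead of it; z points along the fingers, y is the line along which they close (so a half turn about z gives the same grasp; the last joint's range is limited). The gripper opens to 87 mm and grips with 3 to 60 N. Pads are 19 mm wide; open, the fingers measure 117 mm over their backs; the gripper's body (75 mm by 190 mm) begins 51 mm behind the grasp point.
Start: joints at [-54.167, 22.042, 0.453, 0, -68.411, -14.817], TCP at [224.158, -583.398, 404.75] pointing down, gripper open.
Joint ranges: [-179.83, 179.83], [-69.29, 118.12], [-61.27, 80.66], [-181.25, 117.63], [-171.15, -9.14], [-177.46, 177.46]. Speed limits (degrees/s): [159.86, 159.86, 180, 180, 180, 180].

INTERFACE

Orientations are given as a 3x3 rotation matrix whose columns are the frame's x, y, z axes.
In Python, from rig import manip gives the robot as it stands.
- The arm moves only by the tool play_rows, never from a script. Its argument "targets" is a list of rows, each a list of 3 entries, a list of its own where there are three numbers: the finger opening in mm, from 0 to 87, then the shift along the world's x, y, z scaled (see below), then the turn about the world's z scaled (see below). A call has 1 to 10 rows; each row shifts and turns the commanded pose from where the row before left it; what a row does not reach is not made up. The controller multiplies each number of a shift by 40 cm and each number of a turn by 0.15 rad. A row lasts 1/10 s, in which the tool goes at most 50 mm and 8.59 degrees, less where a joint would pass 70% of its speed; a pose out of reach is approached as far as the arm can. A call with a number of a shift or a turn outside -1 to 1 is refused whole. A call with a gripper value outside its range is refused whole. The fingers move at their own pace and stop on an object; the grip force is fixed at half the most. Time passes only in rows, so rows that do not move let the fingers close. It gives the time, the measured TCP pose, the force, the opening and the grip force at its end, in the units of the state.
- manip.observe(): the state, without advancing time (a new reading comes with each control period).
- manip.grab_frame(name): name is "scene" or "top" or "wrist"; returns a dict with "img" (400x640x3 uint8, blue, green, red), "fov_y" (degrees; the focal length in pixels is half the picture's height over the tangent of half this angle, whatever the lens; pixels are square), "cx", "cy" (the principal point, pixels), "extrinsics" (4x4, takes a point from world to camera coordinates). Camera axes: x right, y up, looking along -z (the intrinsics and any distortion apply to the point x, -y, -z); pixel columns grow to the right and rows downward; lengths in mm; the calibration is good to about 2 mm. A picture is of the moment at which its call begins. There is no depth.
- manip.close_job(): hands the job in; it is judged then, once.
The state is a dict: "time": time; "joint_pos": joint angles; "joint_vel": joint speeds; "tau": joint torques, N m; "tool_pos": TCP position; "eef_rot": TCP orientation; "wrist_force": force on the tool from outside, world axes, zero at the start; "wrist_torque": the same for the moment, N m; "finger_gap": finger opening in mm; "gripper_force": force on a finger pad.
Only numpy, scipy, OpenCV 4.12 (cv2) and the standard library are available. Lean on these libraries where they do the work, as an engineer would, in place of code of your own. Each camera call takes 0.05 s, during which the arm holds its last target. There are 200 camera calls.

## Working session

There is one attempt and no reset: what is moved stays moved. The work goes in short steps, Python scripts to look and compute and a tool call to move; the robot and the scene stay as the last step left them, time stands still between calls to the robot, and variables do not carry over. Pictures are saved under pics/ and viewed, at most 10 in all, crops included, and the job is handed in when it is done.

Besides the shell and the picture viewer there is one more tool, called as name(argument=value, ...), one argument or row to a line, values as JSON. play_rows: Moves the arm, as the interface text tells. Shifts and turns lie within -1 to 1; 1 stands for 40 cm of shift or 0.15 rad of turn. Its arguments: {"type":"object","properties":{"targets":{"type":"array"}},"required":["targets"]}

```bash
mkdir -p pics; cat > h.py <<'E'
import numpy as np, cv2
from rig import manip
def cam(n):
    f=manip.grab_frame(n); f['f']=200/np.tan(np.radians(f['fov_y'])/2); return f
def ray(f,u,v):
    E=np.array(f['extrinsics']);R=E[:3,:3];o=-R.T@E[:3,3]
    d=R.T@np.array([(u-f['cx'])/f['f'],-(v-f['cy'])/f['f'],-1]);return o,d/np.linalg.norm(d)
def onz(f,u,v,z):
    o,d=ray(f,u,v);return o+d*(z-o[2])/d[2]
def cross(r1,r2):
    (a,d),(b,e)=r1,r2
    s=np.linalg.lstsq(np.c_[d,-e],b-a,rcond=None)[0]
    p,q=a+s[0]*d,b+s[1]*e;return (p+q)/2,np.linalg.norm(p-q)
def greens(im):
    h=cv2.cvtColor(im,cv2.COLOR_BGR2HSV);m=cv2.inRange(h,(40,90,40),(85,255,255))
    n,_,s,c=cv2.connectedComponentsWithStats(m)
    return [(c[i].round(1).tolist(),s[i].tolist()) for i in range(1,n) if s[i][4]>6]
E
python3 - <<'E'
from h import *
for n in("scene","top","wrist"):
    f=cam(n);cv2.imwrite(f'pics/{n}0.png',f['img']);print(n,f['fov_y'],f['cx'],f['cy'],[k for k in f]);print(np.round(f['extrinsics'],3).tolist())
    for g in greens(f['img']):print(g)
E
```

```text
scene 51.75242982832179 322.143300337119 197.1949685855673 ['img', 'fov_y', 'cx', 'cy', 'extrinsics', 'f']
[[0.839, 0.544, -0.001, -503.715], [-0.336, 0.52, 0.785, 124.418], [0.428, -0.659, 0.619, -1092.731], [0.0, 0.0, 0.0, 1.0]]
([324.9, 119.9], [317, 110, 17, 21, 186])
([484.6, 164.9], [477, 151, 16, 28, 301])
([339.7, 176.7], [334, 170, 12, 14, 148])
([326.5, 191.9], [320, 185, 14, 14, 150])
top 48.73130913828655 321.5122051938074 200.201751129993 ['img', 'fov_y', 'cx', 'cy', 'extrinsics', 'f']
[[0.004, -1.0, 0.027, 39.375], [0.997, 0.006, 0.071, -572.48], [-0.071, 0.027, 0.997, -1199.854], [0.0, 0.0, 0.0, 1.0]]
([223.3, 105.8], [219, 101, 10, 11, 84])
([201.2, 110.3], [197, 106, 10, 10, 84])
([314.7, 199.9], [310, 195, 11, 11, 89])
([292.3, 201.5], [287, 197, 11, 10, 88])
([226.3, 261.4], [221, 256, 11, 11, 92])
([204.0, 267.2], [199, 262, 11, 11, 94])
wrist 66.90474000716846 319.1093470297757 194.27694413064344 ['img', 'fov_y', 'cx', 'cy', 'extrinsics', 'f']
[[-0.358, 0.934, 0.002, 623.698], [-0.896, -0.343, -0.282, 33.552], [-0.262, -0.103, 0.959, -390.882], [0.0, 0.0, 0.0, 1.0]]
```

```bash
ls pics
```

```text
scene0.png
top0.png
wrist0.png
```

View pics/scene0.png

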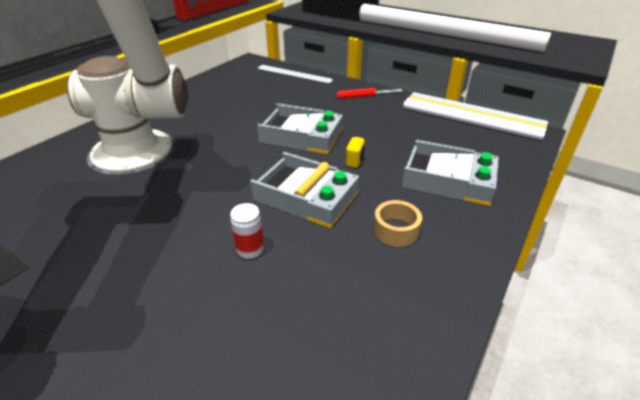

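View pics/top0.png

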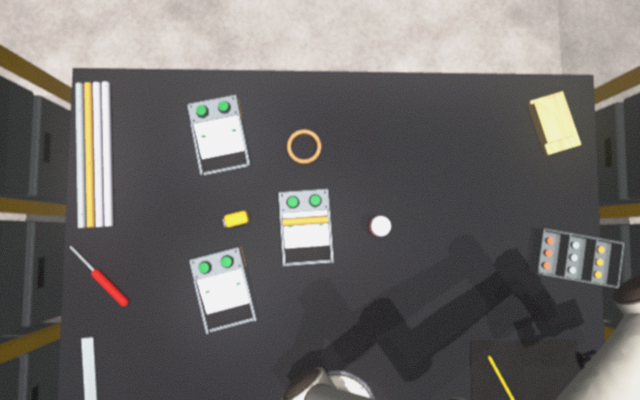

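The scene picture shows three feeders: the near one with bar has its buttons at (340,177) and (327,192), and there are empty ones at (325,120) and (485,165). In the top view, candidates by button pairs are A (201,110)/(223,106), B (292,202)/(315,200) and C (204,267)/(226,261). World -y runs to the right in the image, so B is farthest to the robot's right, and it holds the bar. The tape measure is at (235,219), the can at (380,226) and the tape roll at (304,147).

```bash
python3 - <<'E'
from h import *
t,s=cam("top"),cam("scene")
for n,a,b in(("L",(292.3,201.5),(339.7,175.5)),("R",(314.7,199.9),(326.5,190.5))):
    p,g=cross(ray(t,*a),ray(s,*b));print(n,p.round(1),round(g,1),onz(t,*a,68).round(1),onz(s,*b,68).round(1))
for n,a,z in(("A",(212,108),68),("C",(215,264),68),("tape",(235,219),56),("can",(380,226),95),("roll",(304,147),45),("lipL",(284,265),40),("lipR",(333,263),40)):
    print(n,onz(t,*a,z).round(0))
cv2.imwrite('pics/crop.png',cv2.resize(t['img'][150:300,210:410],None,fx=3.5,fy=3.5,interpolation=2))
o=manip.observe();print(o['tool_pos'],np.round(o['eef_rot'],3).tolist(),o['time'])
w=np.array(t['extrinsics']);
f=cam('wrist');E=np.array(f['extrinsics']);print('wristcam',(-E[:3,:3].T@E[:3,3]).round(0))
E
```

```text
L [566.  121.3  63.3] 1.6 [565.  120.7  68. ] [570. 116.  68.]
R [570.4  61.6  62.6] 1.1 [569.6  61.4  68. ] [574.7  56.   68. ]
A [814. 337.  68.]
C [400. 321.  68.]
tape [518. 273.  56.]
can [ 501. -108.   95.]
roll [716.  91.  45.]
lipL [396. 143.  40.]
lipR [402.  11.  40.]
[ 224.14831396 -583.3325023   404.25690814] [[-0.933, -0.359, -0.0], [-0.359, 0.933, 0.001], [0.0, 0.001, -1.0]] 0.25
wristcam [ 151. -611.  384.]
```

View pics/crop.png

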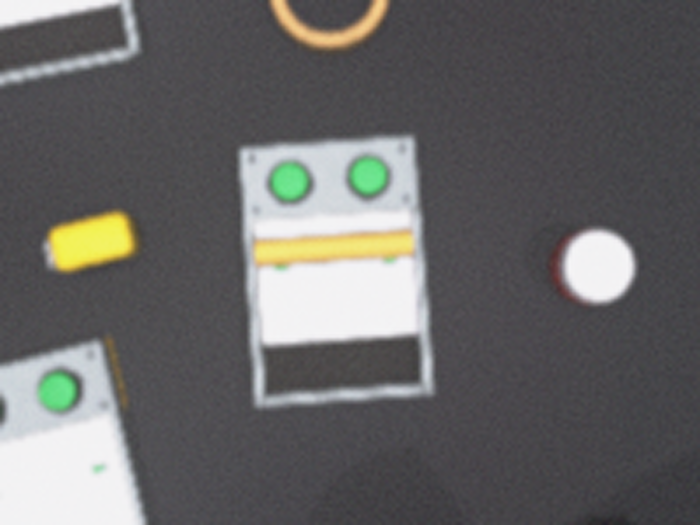

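Crop check: feeder B is confirmed. Its green caps are at crop (290,181) and (368,176), the bar is across the ramp behind the pins, and the tray opens towards the robot. The caps are 59.9 mm apart as they should be, the midpoint is about (568,91), and the yaw is about 4.4°. I'll move above it now.

play_rows(
  targets=[
    [45,[0.043,0.084,-0.005],-0.097],
    [45,[0.043,0.084,-0.005],-0.097],
    [45,[0.043,0.084,-0.005],-0.097],
    [45,[0.043,0.084,-0.005],-0.097],
    [45,[0.043,0.084,-0.005],-0.097],
    [45,[0.043,0.084,-0.005],-0.097],
    [45,[0.043,0.084,-0.005],-0.097],
    [45,[0.043,0.084,-0.005],-0.097],
    [45,[0.043,0.084,-0.005],-0.097],
    [45,[0.043,0.084,-0.005],-0.097],
  ],
)

```text
time: 1.3
tool_pos: [396.5, -245.9, 384.9]
eef_rot: [[-0.976, -0.219, 0.001], [-0.219, 0.976, -0.0], [-0.001, -0.0, -1.0]]
wrist_force: [0.3, -1.2, -0.4]
finger_gap: 44.8
gripper_force: 0.0
```

play_rows(
  targets=[
    [45,[0.043,0.084,-0.005],-0.097],
    [45,[0.043,0.084,-0.005],-0.097],
    [45,[0.043,0.084,-0.005],-0.097],
    [45,[0.043,0.084,-0.005],-0.097],
    [45,[0.043,0.084,-0.005],-0.097],
    [45,[0.043,0.084,-0.005],-0.097],
    [45,[0.043,0.084,-0.005],-0.097],
    [45,[0.043,0.084,-0.005],-0.097],
    [45,[0.043,0.084,-0.005],-0.097],
    [45,[0,0,0],0],
  ],
)

```text
time: 2.3
tool_pos: [552.6, 58.3, 366.1]
eef_rot: [[-0.996, -0.094, 0.001], [-0.094, 0.996, 0.0], [-0.001, 0.0, -1.0]]
wrist_force: [-0.1, -0.6, 0.3]
finger_gap: 44.8
gripper_force: 0.0
```

```bash
python3 - <<'E'
from h import *
f=cam("wrist");t=cam("top");im=f['img'];cv2.imwrite('pics/w1.png',im)
for g in greens(im):
    print(g, onz(f,*g[0],68).round(1) if g[1][4]>300 else '')
E
```

```text
([604.4, 52.0], [580, 34, 49, 37, 1392]) [409.7 285.6  68. ]
([308.7, 139.0], [304, 137, 10, 5, 48]) 
([394.0, 140.5], [389, 138, 11, 6, 46]) 
([319.9, 206.1], [306, 191, 29, 31, 717]) [568.   60.7  68. ]
([380.0, 207.0], [365, 192, 31, 31, 733]) [563.5 118.7  68. ]
```

View pics/w1.png

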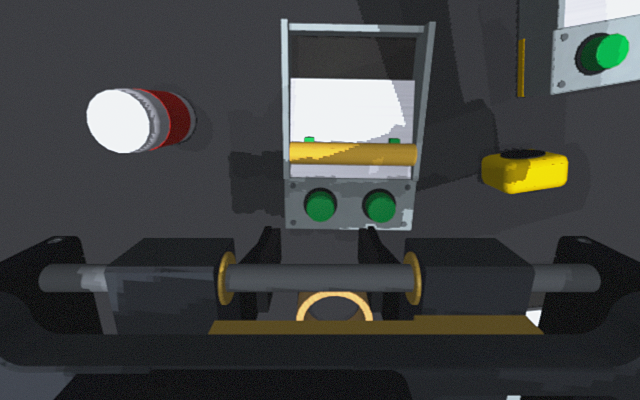

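The wrist view shows the caps at (320,206) and (380,207), with the bar at the gate. They lie on the feeder's console and agree with the top view to 2 mm. The midpoint is about (566.5,90.4) and the yaw about 4.3°. I'll align and go down to about 17 mm above the caps.

play_rows(
  targets=[
    [45,[0.035,0.08,0],-0.13],
    [45,[0,0,-0.08],0],
    [45,[0,0,-0.08],0],
    [45,[0,0,-0.088],0],
    [45,[0,0,0],0],
    [45,[0,0,0],0],
  ],
)

```text
time: 3.0
tool_pos: [565.1, 86.2, 268.2]
eef_rot: [[-0.998, -0.07, -0.0], [-0.07, 0.998, -0.001], [0.0, -0.001, -1.0]]
wrist_force: [0.3, 0.8, 0.7]
finger_gap: 45.0
gripper_force: 0.0
```

```bash
python3 - <<'E'
from h import *
print(manip.observe()['tool_pos'])
f=cam("wrist");s=cam("scene")
for g in greens(f['img']): print(g[0],g[1][4],onz(f,*g[0],68).round(1))
a=f['img'];b=cv2.resize(s['img'][110:230,250:442],(640,400),interpolation=2)
cv2.imwrite('pics/c2.png',cv2.resize(np.vstack([a[100:350],b[:350]]),None,fx=1,fy=1))
E
```

```text
[565.09179597  86.22410534 268.19306471]
[262.2, 134.2] 104 [505.5  48.6  68. ]
[389.0, 133.4] 116 [499.9 122.5  68. ]
[286.1, 230.4] 1095 [565.3  65.   68. ]
[371.5, 226.9] 980 [559.  119.3  68. ]
```

View pics/c2.png

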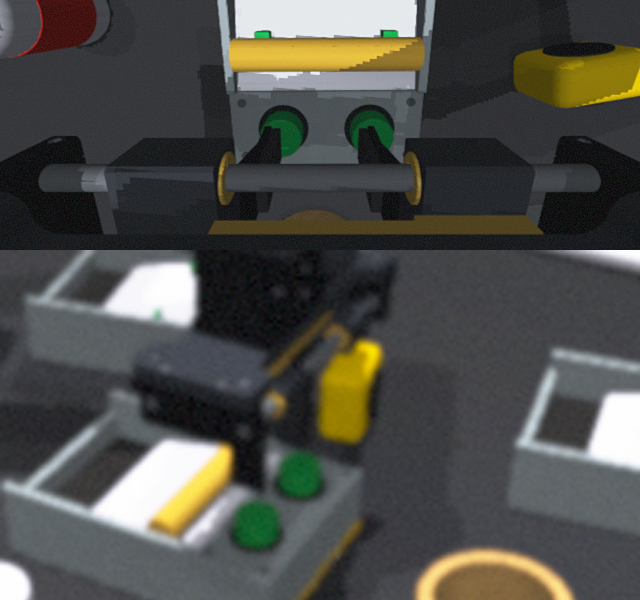

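The wrist part shows both fingers over the caps, tips near full-frame (266,235) and (375,235), with caps at (284,230) and (370,228). They sit a little to -y. The scene crop shows the right finger above its cap. I'll project the expected tips to compare.

```bash
python3 - <<'E'
from h import *
o=manip.observe();R=np.array(o['eef_rot']);p=np.array(o['tool_pos'])
def proj(f,X):
    c=np.array(f['extrinsics'])@np.r_[X,1];return [round(f['cx']-f['f']*c[0]/c[2],1),round(f['cy']+f['f']*c[1]/c[2],1)]
f=cam("wrist");s=cam("scene");t=cam("top")
for sg in(1,-1):
  for x in (-9.5,9.5):
    X=p+R@np.array([x,sg*30,182]);print('tip',sg,x,X.round(1),proj(f,X),proj(s,X))
for n,X in(("L",(564.5,119.7,68)),("R",(568.8,61,68))):print(n,proj(f,np.array(X)),proj(s,np.array(X)))
im=f['img'];cv2.imwrite('pics/c3.png',cv2.convertScaleAbs(cv2.resize(im[190:320,220:420],None,fx=4,fy=4,interpolation=2),alpha=2.2,beta=20))
E
```

```text
tip 1 -9.5 [573.7 117.5  87.9] [np.float64(369.4), np.float64(259.3)] [np.float64(341.8), np.float64(168.0)]
tip 1 9.5 [554.8 116.2  87.8] [np.float64(371.0), np.float64(229.7)] [np.float64(333.8), np.float64(165.6)]
tip -1 -9.5 [578.   57.7  87.8] [np.float64(268.3), np.float64(259.3)] [np.float64(328.4), np.float64(182.8)]
tip -1 9.5 [559.   56.3  87.8] [np.float64(266.8), np.float64(229.7)] [np.float64(320.1), np.float64(180.1)]
L [np.float64(369.5), np.float64(231.7)] [np.float64(338.4), np.float64(173.9)]
R [np.float64(278.7), np.float64(232.0)] [np.float64(325.4), np.float64(188.3)]
```

View pics/c3.png

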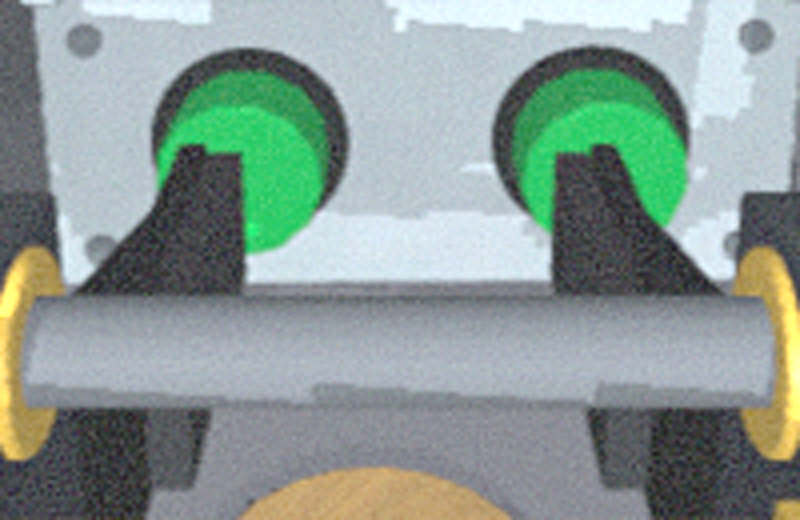

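The enlarged crop shows the cap tops centred at full-frame (281,234) and (371.5,234), and the finger tips centred at about (273,228) and (366,228). So I need about +4.5 mm in y, +1.5 mm in x, and a slightly wider opening (51 mm). Then I'll press gently.

play_rows(
  targets=[
    [51,[0.004,0.012,0],0.03],
    [51,[0,0,0],0],
    [51,[0,0,-0.02],0],
    [51,[0,0,-0.02],0],
    [51,[0,0,-0.005],0],
    [51,[0,0,0],0],
  ],
)

```text
time: 3.85
tool_pos: [566.5, 91.9, 249.1]
eef_rot: [[-0.997, -0.075, -0.001], [-0.075, 0.997, -0.001], [0.001, -0.0, -1.0]]
wrist_force: [-1.1, 0.6, 2.4]
finger_gap: 51.1
gripper_force: 1.4
```

```bash
python3 - <<'E'
from h import *
f=cam("wrist");im=f['img'];cv2.imwrite('pics/c4.png',cv2.convertScaleAbs(cv2.resize(im[120:320,200:440],None,fx=3,fy=3,interpolation=2),alpha=2.2,beta=20))
E
```

```text
(no output)
```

View pics/c4.png

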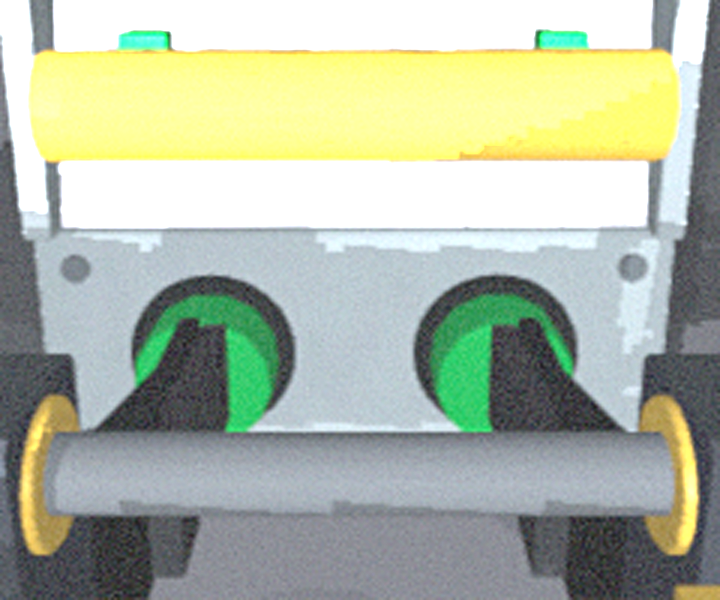

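Both fingertips sit on their caps, right at crop (205,330) and left at (515,330). The force is 2.4 N, so contact has just begun. I'll press.

play_rows(
  targets=[
    [51,[0,0,-0.012],0],
    [51,[0,0,-0.012],0],
    [51,[0,0,0],0],
  ],
)

```text
time: 4.2
tool_pos: [566.6, 91.8, 240.9]
eef_rot: [[-0.997, -0.076, 0.0], [-0.076, 0.997, -0.0], [-0.0, -0.0, -1.0]]
wrist_force: [-3.9, 1.0, 8.7]
finger_gap: 51.1
gripper_force: 4.5
```

play_rows(
  targets=[
    [51,[0,0,-0.008],0],
    [51,[0,0,0],0],
    [51,[0,0,0],0],
    [51,[0,0,0],0],
  ],
)

```text
time: 4.6
tool_pos: [566.5, 91.8, 240.4]
eef_rot: [[-0.997, -0.076, 0.001], [-0.076, 0.997, -0.0], [-0.001, -0.0, -1.0]]
wrist_force: [-9.0, 1.0, 21.7]
finger_gap: 50.8
gripper_force: 10.7
```

play_rows(
  targets=[
    [51,[0,0,0],0],
    [51,[0,0,0],0],
    [51,[0,0,0],0],
    [51,[0,0,0],0],
    [51,[0,0,0],0],
    [51,[0,0,0],0],
    [51,[0,0,0],0],
    [51,[0,0,0],0],
    [51,[0,0,0],0],
    [51,[0,0,0],0],
  ],
)

```text
time: 5.6
tool_pos: [566.5, 91.9, 240.4]
eef_rot: [[-0.997, -0.076, 0.001], [-0.076, 0.997, -0.0], [-0.001, -0.0, -1.0]]
wrist_force: [-8.4, 0.4, 21.6]
finger_gap: 50.8
gripper_force: 10.7
```

play_rows(
  targets=[
    [51,[0,0,0],0],
    [51,[0,0,0],0],
    [51,[0,0,0],0],
    [51,[0,0,0],0],
    [51,[0,0,0],0],
    [51,[0,0,0],0],
    [51,[0,0,0],0],
    [51,[0,0,0],0],
    [51,[0,0,0],0],
    [51,[0,0,0],0],
  ],
)

```text
time: 6.6
tool_pos: [566.5, 91.9, 240.4]
eef_rot: [[-0.997, -0.076, 0.001], [-0.076, 0.997, -0.0], [-0.001, -0.0, -1.0]]
wrist_force: [-8.4, 1.2, 20.9]
finger_gap: 51.1
gripper_force: 10.7
```

```bash
python3 - <<'E'
from h import *
w,s=cam("wrist"),cam("scene")
cv2.imwrite('pics/c5.png',np.vstack([w['img'][0:300],cv2.resize(s['img'][140:230,230:422],(640,300),interpolation=2)]))
E
```

```text
(no output)
```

View pics/c5.png

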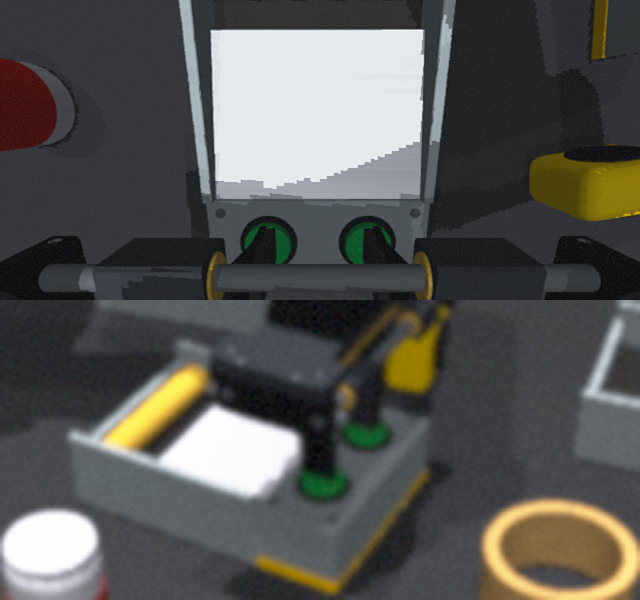

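The pins are sunk, both caps are fully down (320,485 and 367,433 in the lower part), and the bar lies in the tray at the lip. I'll hold a moment longer, then lift clear.

play_rows(
  targets=[
    [51,[0,0,0],0],
    [51,[0,0,0],0],
    [51,[0,0,0],0],
    [51,[0,0,0],0],
    [51,[0,0,0],0],
    [51,[0,0,0],0],
    [51,[0,0,0],0],
    [51,[0,0,0],0],
  ],
)

```text
time: 7.5
tool_pos: [566.5, 91.8, 240.4]
eef_rot: [[-0.997, -0.076, 0.001], [-0.076, 0.997, -0.0], [-0.001, -0.0, -1.0]]
wrist_force: [-8.1, 0.1, 22.1]
finger_gap: 51.1
gripper_force: 10.7
```

play_rows(
  targets=[
    [51,[0,0,0.02],0],
    [51,[0,0,0.03],0],
    [51,[0,0,0.06],0],
    [51,[0,0,0.08],0],
    [51,[0,0,0.08],0],
    [51,[0,0,0.05],0],
    [51,[0,0,0],0],
    [51,[0,0,0],0],
    [51,[0,0,0],0],
    [51,[0,0,0],0],
  ],
)

```text
time: 8.5
tool_pos: [566.3, 91.7, 363.2]
eef_rot: [[-0.997, -0.075, -0.003], [-0.075, 0.997, -0.001], [0.003, -0.001, -1.0]]
wrist_force: [-0.2, -0.2, 0.2]
finger_gap: 51.3
gripper_force: 0.0
```

```bash
python3 - <<'E'
from h import *
w,s=cam("wrist"),cam("scene")
cv2.imwrite('pics/c6.png',np.vstack([w['img'][0:300],cv2.resize(s['img'][140:230,230:422],(640,300),interpolation=2)]))
E
```

```text
(no output)
```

View pics/c6.png

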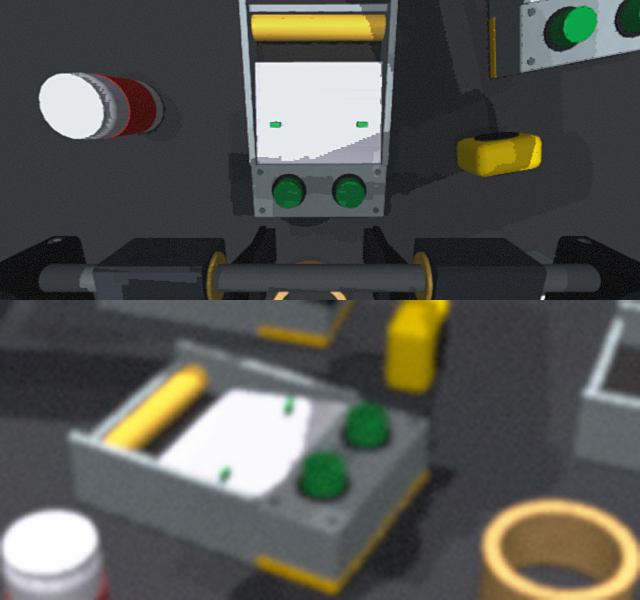

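The bar lies in the tray at (318,26), both buttons and pins are up again, the bystanders haven't moved, and the gripper is clear.

```bash
python3 -c "
from rig import manip
print(manip.close_job())"
```

```text
the job is handed in; nothing more can be done
None
```

I pressed both buttons fully down and held them until the bar had rolled into the tray and come to rest. I then released them, moved the gripper clear and handed the job in; no verdict was returned.

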